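Thread the axle through the tape-roll stand

TASK

Load the tape stand: take the steel axle by its red handle from the wooden rest and thread it, tip first, through the near cheek of the blue stand, through the tape roll's hub and through the far cheek, so that the roll hangs on the axle. Lean on it lightly for a moment once its collar has closed the spring washer of the end stop on the near cheek and meets hard resistance, then let go there; how far in the end stop is set has to be felt. Feel your way: never force the axle against the stand, and do not disturb the things around it.

Things in the scene. Friction and masses are not known exactly. Their poses are not given: they have to be found in the camera images.
- stand: Tape-roll stand fixed to the table: grey foot 104 x 90 x 14 mm, two upright blue cheeks, 14 mm thick, 60 mm wide, tops 98 mm high, 56 mm apart. Origin: centre of the foot's underside, on the table; x is the direction in which the axle is pushed in, z up. Both bores centre on y = 0, z = 70 mm. It breaks if the axle presses on it with over 20 N. Tear plate at y = 43 mm, top z = 43 mm.
- near_bore (a point): Centre of the near cheek's 14 mm round bore, on its outer face, at stand x = -42 mm, z = 70 mm. The near cheek spans stand x = -42 to -28 mm.
- far_bore (a point): Centre of the far cheek's 14 mm round bore, on the face the axle comes to, at stand x = 28 mm, z = 70 mm. The far cheek spans stand x = 28 to 42 mm.
- end_stop: End stop on the near cheek's outer face: dark lock nut 39 mm wide, brass sleeve, steel spring washer 29 mm wide, 20 mm bore. Origin: centre of the nut's outer face, at stand x = -46 mm, z = 70 mm. The collar lands on the washer, which gives 3 mm under less than 0.6 N, then is hard: home. The sleeve's setting is not told: the washer's hard face lies 3 to 21 mm out from the origin (stand x = -49 to -67 mm).
- axle: Axle, about 0.12 kg: steel rod 12 mm thick, collar 29 mm wide and 6 mm thick, round red handle 16 mm thick. Origin: centre of the collar's front face, on the axis; x points to the tip. The rod reaches 126 mm ahead of it, its last 12 mm tapering to 3 mm; the handle reaches from 6 to 66 mm behind it. Starts level, axis 55 mm above the table. Drag as it slides in: under 6 N. Home: collar on the end stop with over 3 N for a moment.
- axle_tip (a point): Tip of the axle, 126 mm ahead of the axle's origin.
- axle_grip (a point): Middle of the red handle, 36 mm behind the axle's origin; grasp here from above, the fingers closing across the axle.
- tape_roll: Roll of tan tape on a white hub, 76 mm outside, 46 mm wide, 17 mm bore right through, 0.1 to 0.2 kg. Origin: centre of the bore; x along the bore. Lies loose on two rails between the cheeks, bore centre 6 mm lower than the cheeks' bores; the axle's tapered tip goes in under the bore's upper edge and lifts it (1 to 4 N of resistance) until it hangs on the axle 2 to 3 mm higher than it lay.
- axle_rest: Wooden rest fixed to the table, foot 100 x 50 x 10 mm, with two notched posts 62 mm high, open at the top, that carry the axle's rod. Origin: centre of its underside; x axis along the axle towards its tip. The handle overhangs the foot freely at the -x end.
- mic_1: Microphone fixed on the table: black base about 130 x 130 mm with a thin gooseneck that rises from it and leans away from the robot, up to about 0.4 m high; keep clear of it, passing on the robot's side of it.
- glue_bottle: Small white glue bottle with a blue cap, 29 mm wide, 94 mm tall, standing loose; origin under its centre. Bystander.
- paste_pot: Paste pot with a tan lid, 62 mm wide, 35 mm tall, loose; origin under its centre. Bystander.
- packing_tape: Wide roll of brown tape lying flat, 94 mm wide, 48 mm tall, loose; origin under its centre. Bystander, not the roll of the task.
Things that resemble listed ones, but are neither listed nor needed, are in the scene too. Of the things like the axle, leave any that is green; of the rest the larger one is meant. What is shaped like the tape_roll but black is not meant.

How it is judged (in metres and radians):
On the way, in this order (a step that is already met when the one before it is completed fails the run):
1. the axle is lifted clear out of its rest (height (world z) of axle above 0.085 m and height (world z) of axle_tip above 0.075 m), for 0.1 s.
2. the axle's tip has passed the near cheek's bore (x of axle_tip in the frame of stand between -0.026 and 0.02 m and y of axle_tip in the frame of stand between -0.006 and 0.006 m and z of axle_tip in the frame of stand between 0.064 and 0.076 m and angle between the x axis of axle and the x axis of stand, either way round below 0.12 rad), for 0.02 s.
3. the tip has passed the roll's hub and stands in the far cheek's bore (x of axle_tip in the frame of stand above 0.036 m and y of axle_tip in the frame of stand between -0.006 and 0.006 m and z of axle_tip in the frame of stand between 0.064 and 0.076 m and angle between the x axis of axle and the x axis of stand, either way round below 0.12 rad and z of tape_roll in the frame of stand above 0.065 m), for 0.02 s.
4. the axle's collar presses on the end stop with more than 3 N (contact force between axle and end_stop above 3 N and x of axle in the frame of stand above -0.072 m and x of axle_tip in the frame of stand above 0.054 m and y of axle in the frame of stand between -0.004 and 0.004 m and z of axle in the frame of stand between 0.066 and 0.074 m and y of axle_tip in the frame of stand between -0.006 and 0.006 m and z of axle_tip in the frame of stand between 0.064 and 0.076 m and angle between the x axis of axle and the x axis of stand, either way round below 0.12 rad), for 0.1 s.
At the end, for the whole second after the job is handed in: The axle lies through both cheeks and the roll, collar still bearing on the end stop's washer (over 0.05 N), its axis within 4 mm of the bore line at the collar, 6 mm at the tip; the roll hangs on it between the cheeks, 1 mm or more above where it lay; both let go and at rest (x of axle in the frame of stand above -0.072 m and x of axle_tip in the frame of stand above 0.054 m and y of axle in the frame of stand between -0.004 and 0.004 m and z of axle in the frame of stand between 0.066 and 0.074 m and y of axle_tip in the frame of stand between -0.006 and 0.006 m and z of axle_tip in the frame of stand between 0.064 and 0.076 m and angle between the x axis of axle and the x axis of stand, either way round below 0.12 rad and contact force between axle and end_stop above 0.05 N and z of tape_roll in the frame of stand above 0.065 m and y of tape_roll in the frame of stand between -0.006 and 0.006 m and x of tape_roll in the frame of stand between -0.008 and 0.008 m and linear speed of each of axle, tape_roll below 0.02 m/s and contact force between the fingers and axle below 0.1 N); the robot touches nothing.
It fails at once if the axle presses on the stand with more than 20 N (contact force between axle and stand above 20 N).
It fails at once if the robot touches the stand with more than 10 N (contact force between any of the arm, the fingers and stand above 10 N).
It fails at once if a bystander (glue bottle, paste pot, packing tape) is moved by more than 20 mm (distance of any of glue_bottle, paste_pot, packing_tape from where it was at the start of the episode above 0.02 m).
It fails at once if the glue bottle is tipped (angle between glue_bottle's own z axis and vertical above 0.4 rad).
It also fails if it takes over 61 s, if anything falls off the work surface, if the arm or the gripper's body presses on something with over 40 N, if the wrist force passes 120 N, or if a joint passes its speed limit or range.

ROBOT

A 6-joint arm with a two-finger parallel gripper is mounted at the origin on a cart in front of the work surface, level with it; the furniture and walls round the work are solid. World frame = base frame: x ahead of the robot, y to its left, z up, the work surface at z = 0. Lengths are in mm, angles in rad, forces in N, time in s.
With the tool pointing down it reaches from about 400 to 925 mm from the base axis. Payload 12.5 kg.
Tool frame: the origin (TCP) lies at the very end of the fingers, on their centre line; the grasp point (between the pads) lies 19 mm behind it; z points along the fingers, y is the direction in which the jaws open and shut (so a half turn about z gives the same grasp; the last joint's range is limited). The gripper opens to 95 mm and grips with 3 to 60 N. Pads are 20 mm wide; open, the fingers measure 119 mm over their backs; the gripper's body (75 mm by 180 mm) begins 59 mm behind the grasp point.
Start: joints at [-1.212, 0.491, 1.559, -0, 1.092, -0.106], TCP at [280.177, -558.702, 214.661] pointing down, gripper open.
Joint ranges: [-3.1, 3.1], [-0.84, 2.19], [0.05, 2.79], [-1.13, 4.28], [0.06, 2.93], [-2.69, 2.69]. Speed limits (rad/s): [2.22, 2.22, 2.79, 3.14, 3.14, 3.14].

INTERFACE

Orientations are given as [roll, pitch, yaw] about the fixed x, y, z axes, in that order (R = Rz(yaw) Ry(pitch) Rx(roll)).
In Python, from rig import bot gives the robot as it stands. The module is installed in compiled form; this text tells all that it offers.
- The arm moves only by the shell command python3 -m creep 'ROWS'. ROWS is JSON, a list of rows, each an object of numbers: "ax", "ay", "az": the turn, a rotation vector about the world's x, y, z in rad; "dx", "dy", "dz": the shift along the world's x, y, z in cm; "gripper": the opening, from -1 (shut) to 1 (fully open), so that 0 is half open. In form: [{"ax": .., "ay": .., "az": .., "dx": .., "dy": .., "dz": .., "gripper": ..}, ...]. A call has 1 to 20 rows; each row is the pose to reach, as a shift and turn from the pose commanded when the call began; what a row does not reach only later rows make up. A row lasts 1/12 s, in which the tool goes at most 41.7 mm and 7.16 degrees, less where a joint would pass 70% of its speed; a pose out of reach is approached as far as the arm can. A call with a gripper value outside its range is refused whole. The fingers move at their own pace and stop on an object; the grip force is fixed at half the most. Time passes only in rows, so rows that repeat a pose let the fingers close. It gives the time, the measured TCP pose, the force and the opening at its end, in the units of the state.
- bot.state(): the state, without advancing time (a new reading comes with each control period).
- bot.camera(name): name is "scene" or "top" or "wrist"; returns (picture, depth): 384x512x3 uint8, blue, green, red; 384x512 float32, mm along the optical axis (not along the pixel's ray), 0 where there is no reading.
- bot.camera_model(name): a dict with "fx", "fy", "cx", "cy" (pixels), "rvec" (rotation vector, rad) and "tvec" (3), from world to camera coordinates, as OpenCV has them; the wrist camera has in their place "T_tool_cam" (4x4, takes a point from camera to tool coordinates, whose origin is the TCP and whose axes are the flange's). Camera axes: x right, y down, z forward; pixel columns grow to the right and rows downward; lengths in mm; the calibration is good to about 2 mm. A picture is of the moment at which its call begins: read the wrist's pose just before it. camera_model takes no time and is no camera call.
- bot.hand_in(): hands the job in, once; it reports no verdict.
Trained networks look in the newest picture that a camera, given by its name, has taken for a name from the list of things; names that differ only in an ending like _2 or _b are one class to them, and where a whole thing is asked for, a point or a joint stands for the part that bears it (a point fixed in the world has none). Each returns a list of dicts, best first, with "p" (0 to 1); they miss things now and then, are a little off and sometimes report something else, mostly with a low value. They report only what shows in the picture. A call takes as long as a camera call. They do not tell look-alikes from the thing itself.
- bot.boxes_of(camera, label): "xy" ([column, row] in pixels, amid what is visible of it).
- bot.place_of(camera, label): "xy" ([column, row] in pixels: a listed point, or the origin of a listed thing).
The state is a dict: "time_s": time; "joint_pos": joint angles; "dq": joint speeds; "joint_efforts": joint torques, N m; "position": TCP position; "ee_rot": TCP orientation; "force": force on the tool from outside, world axes, zero at the start; "moment": the same for the moment, N m; "width": finger opening in mm.
Only numpy, scipy, OpenCV 4.12 (cv2) and the standard library are available. Lean on these libraries where they do the work, as an engineer would, in place of code of your own. Each camera call takes 0.05 s, during which the arm holds its last target.

## Working session

There is one attempt and no reset: what is moved stays moved. The work goes in short steps, Python scripts to look and compute and a shell command to move; the robot and the scene stay as the last step left them, time stands still between calls to the robot, and variables do not carry over. Pictures are saved under pics/ and viewed, and the job is handed in when it is done.

```bash
mkdir -p pics; ls; python3 - <<'E'
from rig import bot
import cv2,numpy as np
s=bot.state()
for k in s: print(k,s[k])
for n in ["scene","top","wrist"]:
    im,d=bot.camera(n); cv2.imwrite(f"pics/{n}0.png",im); np.save(f"pics/{n}0.npy",d)
    print(n,bot.camera_model(n))
    if n!="wrist":
        for l in ["stand","axle","axle_grip","axle_tip","near_bore","far_bore","end_stop","tape_roll","axle_rest","mic_1","glue_bottle","paste_pot","packing_tape"]:
            print(l,[(r['p'],[round(float(v)) for v in r['xy']]) for r in bot.place_of(n,l)][:4])
print(bot.state()['time_s'])
E
```

```text
pics
time_s 0.0
joint_pos [-1.21163950e+00  4.91567640e-01  1.55945541e+00  1.20909192e-05
  1.09168527e+00 -1.05598274e-01]
dq [-0.00119897  0.00091994  0.00094861  0.00089604  0.00172531  0.00063978]
joint_efforts [-7.49904825e-05 -6.12643576e+01 -2.58180696e+01  6.92777149e-02
  4.81838908e-02 -9.21571291e-05]
position [ 280.06559257 -558.466741    214.05467318]
ee_rot [-3.14048433e+00 -1.28257303e-04  4.64749453e-01]
force [-0.94407497 -0.98679447 -0.80745245]
moment [-0.00091563 -0.03460501  0.03367012]
width 95.04000397294747
scene {'fx': 383.4818167602249, 'fy': 383.4818167602249, 'cx': 258.7912595703507, 'cy': 194.07153619756082, 'rvec': array([ 0.65234702, -2.41393718,  1.39807707]), 'tvec': array([ 591.77491805,  121.93539788, 1042.17832803])}
stand [(0.84, [286, 202]), (0.56, [291, 180])]
axle [(0.52, [289, 237]), (0.52, [233, 235])]
axle_grip [(0.62, [265, 159]), (0.57, [281, 244]), (0.41, [233, 249])]
axle_tip [(0.69, [238, 227]), (0.61, [317, 218]), (0.45, [222, 169])]
near_bore [(0.56, [278, 188])]
far_bore [(0.97, [291, 181])]
end_stop [(0.41, [275, 188])]
tape_roll [
[... 844 characters left out ...]
tape_roll [(0.96, [290, 158]), (0.91, [301, 207]), (0.62, [302, 205])]
axle_rest [(0.93, [237, 252]), (0.39, [210, 249])]
mic_1 []
glue_bottle []
paste_pot [(0.95, [224, 140])]
packing_tape [(0.68, [301, 202]), (0.56, [156, 172])]
wrist {'fx': 272.5979597690118, 'fy': 272.5979597690118, 'cx': 261.13013738454555, 'cy': 194.23111471387082, 'T_tool_cam': array([[-4.42850286e-04, -9.56163828e-01, -2.92831929e-01,
         8.26130923e+01],
       [ 9.99999886e-01, -4.75968658e-04,  4.18457736e-05,
         1.11231714e-01],
       [-1.79390235e-04, -2.92831877e-01,  9.56163929e-01,
        -1.70029421e+02],
       [ 0.00000000e+00,  0.00000000e+00,  0.00000000e+00,
         1.00000000e+00]])}
1.45
```

```bash
python3 - <<'E'
import cv2
for n,(x,y,w,h) in {"scene":(140,120,240,180),"top":(130,70,280,210)}.items():
    im=cv2.imread(f"pics/{n}0.png")
    cv2.imwrite(f"pics/{n}0z.png",cv2.resize(im[y:y+h,x:x+w],(800,600),interpolation=cv2.INTER_CUBIC))
E
```

```text
(no output)
```

View pics/scene0.png

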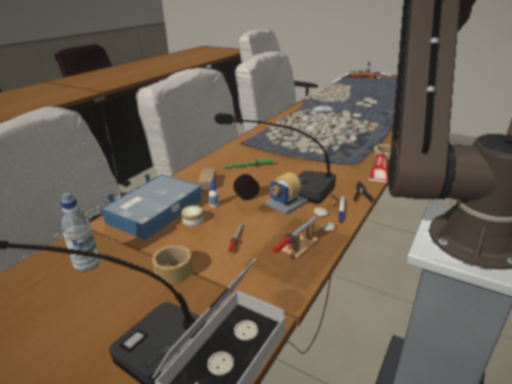

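View pics/top0.png

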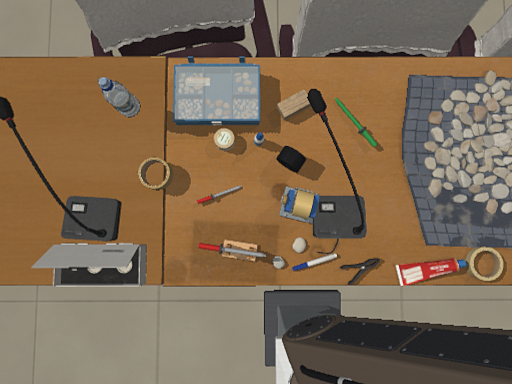

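```bash
sleep 0
```

```text
(no output)
```

View pics/scene0z.png

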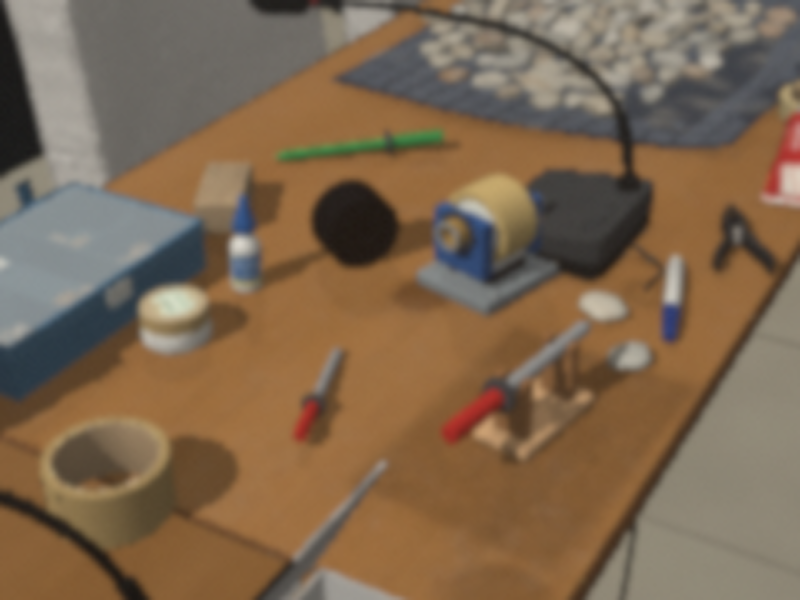

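View pics/top0z.png

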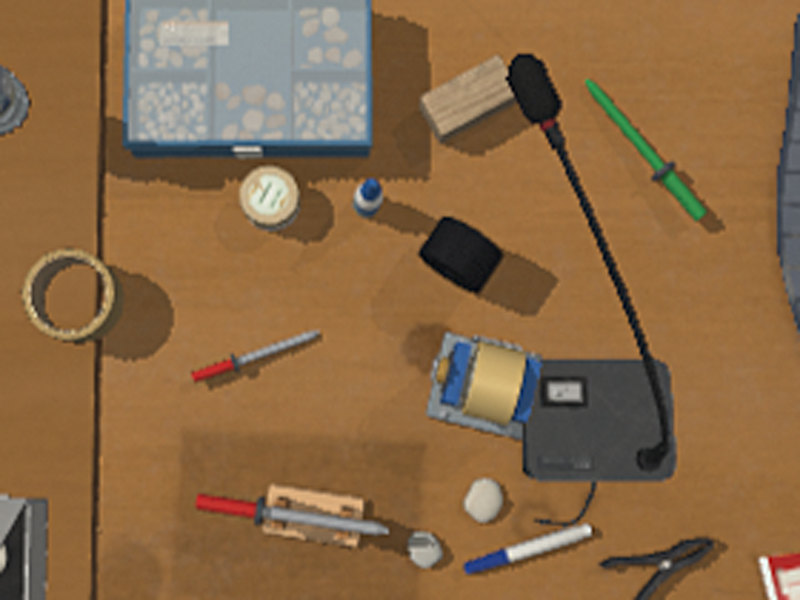

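The top view shows the large red-handled axle on its rest (handle ~(211,247), tip ~(265,254)) and the stand at ~(301,203), axle direction to the right. The small red axle at (220,194) and the green one are look-alikes. Next I'll measure from depth.

```bash
cat > h.py <<'E'
import numpy as np,cv2
from scipy.spatial.transform import Rotation as R
def T_wc(m,state=None):
    T=np.eye(4)
    if 'rvec' in m:
        T[:3,:3]=cv2.Rodrigues(np.array(m['rvec']))[0]; T[:3,3]=m['tvec']; return np.linalg.inv(T)
    T[:3,:3]=R.from_euler('xyz',state['ee_rot']).as_matrix(); T[:3,3]=state['position']
    return T@np.array(m['T_tool_cam'])
def cloud(d,m,state=None):
    v,u=np.indices(d.shape); P=np.stack([(u-m['cx'])/m['fx']*d,(v-m['cy'])/m['fy']*d,d],-1)
    T=T_wc(m,state); W=P@T[:3,:3].T+T[:3,3]; W[d<=0]=np.nan; return W
def proj(p,m,state=None):
    T=np.linalg.inv(T_wc(m,state)); c=np.atleast_2d(p)@T[:3,:3].T+T[:3,3]
    return np.c_[c[:,0]/c[:,2]*m['fx']+m['cx'],c[:,1]/c[:,2]*m['fy']+m['cy']]
E
python3 - <<'E'
from rig import bot
from h import *
for n in ["top","scene"]:
    m=bot.camera_model(n); im=cv2.imread(f"pics/{n}0.png").astype(int); d=np.load(f"pics/{n}0.npy"); W=cloud(d,m)
    b,g,r=im[...,0],im[...,1],im[...,2]
    red=(r>110)&(g<70)&(b<70); blue=(b>90)&(r<70)&(b>g*1.3)
    nl,lab,st,c=cv2.connectedComponentsWithStats(red.astype(np.uint8))
    for i in range(1,nl):
        if st[i,4]>15:
            P=W[lab==i]; print(n,'red',c[i].round(),st[i,4],np.nanmean(P,0).round(1),'z',np.nanpercentile(P[:,2],[5,50,95]).round(1))
    nl,lab,st,c=cv2.connectedComponentsWithStats(blue.astype(np.uint8))
    for i in range(1,nl):
        if st[i,4]>15:
            P=W[lab==i]; print(n,'blue',c[i].round(),st[i,4],np.nanmean(P,0).round(1),'z',np.nanpercentile(P[:,2],[5,50,95]).round(1))
m=bot.camera_model('top');W=cloud(np.load("pics/top0.npy"),m)
for nm,uv in dict(paste=(224,139),glue=(259,138),ptape=(146,180),black=(291,158),table=(200,225),tip=(262,254),roll=(302,205),micbase=(340,215),restfront=(250,256)).items(): print(nm,W[uv[1],uv[0]].round(1))
E
```

```text
top red [204. 199.] 51 [553.5 367.8  15.7] z [ 0.5 17.4 20.1]
top red [209. 247.] 123 [416.4 346.5  57.9] z [50.8 61.3 65.1]
top red [429. 268.] 469 [ 351.3 -286.7   21.6] z [ 4.1 21.4 38.9]
top blue [259. 135.] 23 [730.3 206.   77.1] z [65.7 80.3 93.4]
top blue [289. 201.] 108 [543.  121.5  82.2] z [71.1 83.8 86.6]
top blue [314. 206.] 102 [527.3  52.5  84. ] z [81.  84.3 87. ]
top blue [462. 263.] 50 [ 366.  -374.6   33.1] z [26.6 33.7 37.2]
top blue [300. 266.] 62 [356.3  86.2  13.9] z [ 9.4 14.3 17.2]
scene red [377. 166.] 29 [ 351.8 -281.    20.7] z [17.5 20.9 23.4]
scene red [281. 244.] 125 [414.6 352.5  58.3] z [51.7 58.9 62.1]
scene red [232. 246.] 44 [551.1 370.6  14.4] z [11.1 14.7 17.5]
scene blue [213. 185.] 26 [727.  209.8  73. ] z [63.8 72.8 83.8]
scene blue [281. 195.] 92 [532.7 131.9  52.1] z [32.4 43.3 82.1]
scene blue [ 66. 205.] 26 [830.7 612.3 184.2] z [179.7 184.4 187.4]
scene blue [341. 216.] 24 [352.8  92.1  12.7] z [ 9.  12.9 16.1]
paste [730.7 308.1  30.3]
glue [723.2 204.8  72.2]
ptape [612.8 544.5   2.5]
black [664.9 114.7  74.6]
table [477.4 380.7   3.4]
tip [395.8 197.6  60.3]
roll [530.5  88.8 101.1]
micbase [504.6 -27.2  42.9]
restfront [389.4 231.4  48.4]
```

```bash
python3 - <<'E'
from rig import bot
from h import *
m=bot.camera_model('top');W=cloud(np.load("pics/top0.npy"),m)
for uv in [(361,231),(358,222),(354,205),(348,188),(340,165),(330,135),(318,108),(316,98)]:
    P=W[uv[1]-3:uv[1]+4,uv[0]-4:uv[0]+5].reshape(-1,3); print(uv,P[np.nanargmax(P[:,2])].round())
for uv in [(280,262),(300,244),(140,260),(140,250),(60,262),(90,220)]: print(uv,W[uv[1],uv[0]].round())
E
```

```text
(361, 231) [468. -67. 129.]
(358, 222) [491. -56. 161.]
(354, 205) [532. -37. 196.]
(348, 188) [572. -17. 213.]
(340, 165) [624.   3. 228.]
(330, 135) [683.  27. 236.]
(318, 108) [755.  58. 256.]
(316, 98) [771.  63. 257.]
(280, 262) [369. 145.  15.]
(300, 244) [421.  86.  15.]
(140, 260) [380. 540.  57.]
(140, 250) [408. 539.  61.]
(60, 262) [384. 715. 150.]
(90, 220) [493. 689.  45.]
```

```bash
python3 -m creep '[{"dx":3,"dy":4,"az":0.05,"gripper":0.2},{"dx":5,"dy":8,"az":0.1,"gripper":0.2},{"dx":7,"dy":12,"az":0.15,"gripper":0.2},{"dx":8,"dy":16,"az":0.2,"gripper":0.2},{"dx":9,"dy":20,"az":0.25,"gripper":0.2},{"dx":10,"dy":24,"az":0.3,"gripper":0.2},{"dx":11,"dy":28,"az":0.35,"gripper":0.2},{"dx":11.5,"dy":32,"az":0.4,"gripper":0.2},{"dx":12,"dy":36,"az":0.45,"gripper":0.2},{"dx":12,"dy":40,"az":0.5,"gripper":0.2},{"dx":12,"dy":44,"az":0.55,"gripper":0.2},{"dx":12,"dy":48,"az":0.6,"gripper":0.2},{"dx":12.5,"dy":52,"az":0.65,"gripper":0.2},{"dx":12.5,"dy":56,"az":0.7,"gripper":0.2},{"dx":12.5,"dy":60,"az":0.75,"gripper":0.2},{"dx":13,"dy":64,"az":0.8,"gripper":0.2},{"dx":13,"dy":68,"az":0.85,"gripper":0.2},{"dx":13,"dy":72,"az":0.9,"gripper":0.2},{"dx":13,"dy":76,"az":0.95,"gripper":0.2},{"dx":13,"dy":80,"az":0.975,"gripper":0.2}]'
```

```text
schema error: expected keys ax, ay, az, dx, dy, dz, gripper
```

```bash
python3 -m creep '[{"ax":0,"ay":0,"dz":0,"dx":3,"dy":4,"az":0.05,"gripper":0.2},{"ax":0,"ay":0,"dz":0,"dx":5,"dy":8,"az":0.1,"gripper":0.2},{"ax":0,"ay":0,"dz":0,"dx":7,"dy":12,"az":0.15,"gripper":0.2},{"ax":0,"ay":0,"dz":0,"dx":8,"dy":16,"az":0.2,"gripper":0.2},{"ax":0,"ay":0,"dz":0,"dx":9,"dy":20,"az":0.25,"gripper":0.2},{"ax":0,"ay":0,"dz":0,"dx":10,"dy":24,"az":0.3,"gripper":0.2},{"ax":0,"ay":0,"dz":0,"dx":11,"dy":28,"az":0.35,"gripper":0.2},{"ax":0,"ay":0,"dz":0,"dx":11.5,"dy":32,"az":0.4,"gripper":0.2},{"ax":0,"ay":0,"dz":0,"dx":12,"dy":36,"az":0.45,"gripper":0.2},{"ax":0,"ay":0,"dz":0,"dx":12,"dy":40,"az":0.5,"gripper":0.2},{"ax":0,"ay":0,"dz":0,"dx":12,"dy":44,"az":0.55,"gripper":0.2},{"ax":0,"ay":0,"dz":0,"dx":12,"dy":48,"az":0.6,"gripper":0.2},{"ax":0,"ay":0,"dz":0,"dx":12.5,"dy":52,"az":0.65,"gripper":0.2},{"ax":0,"ay":0,"dz":0,"dx":12.5,"dy":56,"az":0.7,"gripper":0.2},{"ax":0,"ay":0,"dz":0,"dx":12.5,"dy":60,"az":0.75,"gripper":0.2},{"ax":0,"ay":0,"dz":0,"dx":13,"dy":64,"az":0.8,"gripper":0.2},{"ax":0,"ay":0,"dz":0,"dx":13,"dy":68,"az":0.85,"gripper":0.2},{"ax":0,"ay":0,"dz":0,"dx":13,"dy":72,"az":0.9,"gripper":0.2},{"ax":0,"ay":0,"dz":0,"dx":13,"dy":76,"az":0.95,"gripper":0.2},{"ax":0,"ay":0,"dz":0,"dx":13,"dy":80,"az":0.975,"gripper":0.2}]'
```

```text
time_s: 3.12
position: [409.7, 243.5, 214.9]
ee_rot: [3.141, -0.0, 1.443]
force: [0.5, -0.6, -0.3]
width: 56.6
```

```bash
cat > shot.py <<'E'
import sys
from rig import bot
from h import *
import pickle
n=sys.argv[1]
s=bot.state(); im,d=bot.camera('wrist')
m=bot.camera_model('wrist')
pickle.dump((s,im,d,m),open(f'pics/{n}.pkl','wb')); cv2.imwrite(f'pics/{n}.png',im)
print(s['time_s'],s['position'],s['ee_rot'],s['force'],s['width'])
for l in sys.argv[2:]:
    print(l,[(r['p'],np.round(r['xy'],1).tolist()) for r in bot.place_of('wrist',l)][:3])
E
python3 shot.py w1
```

```text
3.1167 [409.72589441 243.47435369 214.88976728] [ 3.14098836e+00 -2.42341765e-04  1.44287939e+00] [ 0.48326026 -0.6460304  -0.26799634] 56.60223664929997
```

View pics/w1.png

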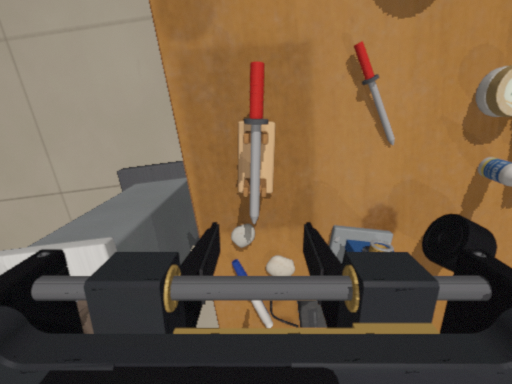

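```bash
python3 - <<'E'
import pickle
from h import *
s,im,d,m=pickle.load(open('pics/w1.pkl','rb')); W=cloud(d,m,s)
im=im.astype(int);b,g,r=im[...,0],im[...,1],im[...,2]
v,u=np.indices(r.shape)
red=(r>110)&(g<60)&(b<60)&(abs(u-257)<25)&(v<125)
P=W[red]; P=P[P[:,2]>50]; c=P.mean(0); print(len(P),c.round(1),np.nanpercentile(P[:,2],[5,50,95,100]).round(1))
q=P[:,:2]-c[:2]; dr=np.linalg.svd(q,full_matrices=False)[2][0]; dr*=-np.sign(dr[1]); t=q@dr; print('dir',dr,np.arctan2(dr[1],dr[0]),'extent',np.percentile(t,[0,1,99,100]))
g2=(abs(u-254)<12)&(v>105)&(v<225)&(W[...,2]>50)&(~red)
Q=W[g2]; Q=Q[Q[:,2]<75]
print(len(Q),Q.min(0),Q.max(0))
rod=Q[(Q[:,1]<c[1]-45)]
A=np.r_[P,rod];cc=A.mean(0);q=A[:,:2]-cc[:2];dr=np.linalg.svd(q,full_matrices=False)[2][0];dr*=-np.sign(dr[1]);print('all',cc.round(1),dr,np.arctan2(dr[1],dr[0])); t=(A[:,:2]-cc[:2])@dr; print('ext pts',cc[:2]+dr*t.min(),cc[:2]+dr*t.max(),t.max()-t.min())
for y in range(380,180,-10):
    k=abs(A[:,1]-y)<5
    if k.any(): print(y,A[k,0].mean().round(1),A[k,2].max().round(1),np.ptp(A[k,0]).round(1))
print(W[150,330],W[200,300])
E
```

```text
762 [417.6 348.2  61.3] [57.6 61.7 63.7 64.7]
dir [-0.14699703 -0.98913693] -1.7183279642458589 extent [-28.42755809 -27.97283256  30.04055909  30.24185147]
1279 [384.79800914 188.17171042  50.03280802] [423.33228053 330.40428663  71.18227007]
all [408.9 292.8  60.5] [-0.15191787 -0.98839312] -1.7233047045418235
ext pts [421.759383   376.31809904] [392.81407089 187.99695457] 190.53263381439444
380 419.0 63.1 11.1
370 420.7 63.9 15.6
360 419.4 64.2 15.8
350 418.0 64.7 16.0
340 416.2 64.6 16.0
330 414.9 64.4 15.0
320 414.0 64.0 14.5
300 407.4 63.5 25.1
290 409.1 63.4 25.2
280 407.4 62.4 12.2
270 406.2 62.4 12.1
260 404.6 62.5 12.2
250 402.8 62.0 11.1
240 399.3 63.0 26.1
230 399.4 63.3 28.4
220 398.3 62.3 20.1
210 396.6 62.5 12.9
200 395.1 62.1 12.2
190 393.9 59.7 6.6
[509.35329066 260.84321257   0.61044079] [461.1186321  192.5888999    0.82933044]
```

```bash
python3 - <<'E'
import pickle
from h import *
s,im,d,m=pickle.load(open('pics/w1.pkl','rb'))
for y in (40,60,80,100):
  s['position']=np.array([530,y,250]); print(y,proj([[545,135,70],[543,121,98],[527,52,98],[535,87,102],[535,87,14]],m,s).round().tolist())
E
```

```text
40 [[264.0, 99.0], [264.0, 111.0], [258.0, 172.0], [260.0, 143.0], [261.0, 136.0]]
60 [[266.0, 116.0], [266.0, 129.0], [260.0, 188.0], [263.0, 160.0], [262.0, 150.0]]
80 [[268.0, 133.0], [268.0, 147.0], [262.0, 204.0], [265.0, 176.0], [264.0, 163.0]]
100 [[269.0, 148.0], [270.0, 163.0], [264.0, 218.0], [267.0, 192.0], [266.0, 176.0]]
```

```bash
python3 -m creep '[{"ax":0,"ay":0,"az":0,"dx":2,"dy":-3,"dz":2,"gripper":0.2},{"ax":0,"ay":0,"az":0,"dx":4,"dy":-6,"dz":3.5,"gripper":0.2},{"ax":0,"ay":0,"az":0,"dx":6.5,"dy":-9,"dz":3.5,"gripper":0.2},{"ax":0,"ay":0,"az":-0.05,"dx":9,"dy":-12,"dz":3.5,"gripper":0.2},{"ax":0,"ay":0,"az":-0.1,"dx":11,"dy":-14.5,"dz":3.5,"gripper":0.2},{"ax":0,"ay":0,"az":-0.1,"dx":12,"dy":-16,"dz":3.5,"gripper":0.2},{"ax":0,"ay":0,"az":-0.1,"dx":12,"dy":-16,"dz":3.5,"gripper":0.2},{"ax":0,"ay":0,"az":-0.1,"dx":12,"dy":-16,"dz":3.5,"gripper":0.2}]' && python3 shot.py w2 near_bore far_bore end_stop stand tape_roll
```

```text
time_s: 3.83
position: [530.2, 80.7, 249.4]
ee_rot: [-3.141, 0.0, 1.338]
force: [-0.8, 0.3, -0.1]
width: 57.1
3.8333 [530.20241948  80.70922484 249.37585243] [-3.14105988e+00  2.57842219e-05  1.33816614e+00] [-0.77827679  0.30290145 -0.06928879] 57.11298973120267
near_bore [(0.96, [268.9, 140.5])]
far_bore [(0.75, [268.3, 192.2])]
end_stop [(0.76, [265.3, 131.6])]
stand []
tape_roll [(0.92, [267.2, 174.5]), (0.84, [356.0, 128.4]), (0.62, [267.9, 139.5])]
```

View pics/w2.png

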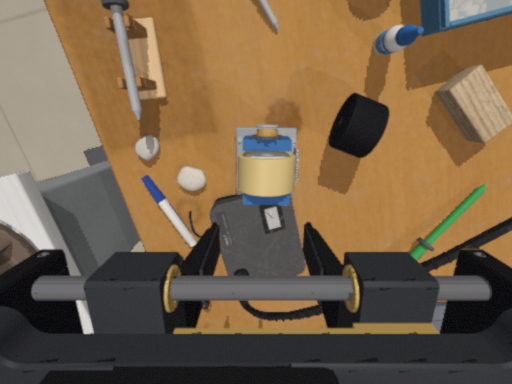

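```bash
python3 - <<'E'
import pickle
from h import *
s,im0,d,m=pickle.load(open('pics/w2.pkl','rb')); W=cloud(d,m,s)
im=im0.astype(int);b,g,r=im[...,0],im[...,1],im[...,2]
v,u=np.indices(r.shape); roi=(u>228)&(u<308)&(v>118)&(v<215)
blue=roi&(b>90)&(r<80)&(b>1.3*g)
tan=roi&(r>150)&(b<0.8*r)&(W[...,2]>85)
foot=roi&(abs(W[...,2]-14)<2.5)
for nm,k in (('blue',blue),('tan',tan),('foot',foot)):
    P=W[k]; print(nm,len(P),P.mean(0).round(1),np.percentile(P,[1,99],axis=0).round(1).tolist())
# cheek tops
for lo,hi in ((118,160),(180,215)):
    k=blue&(v>=lo)&(v<hi)&(W[...,2]>75); P=W[k]; print(lo,len(P),P.mean(0).round(1),P.max(0).round(1),P.min(0).round(1)); 
    top=P[P[:,2]>93]; print('top',len(top),top.mean(0).round(1)) if len(top) else 0
    rr=cv2.minAreaRect(P[:,:2].astype(np.float32)); print(rr)
P=W[tan]; print('roll',cv2.minAreaRect(P[P[:,2]>60][:,:2].astype(np.float32)))
P=W[tan]; top=P[P[:,2]>np.percentile(P[:,2],60)]; print(top.mean(0),P[:,2].max())
# foot min area rect from all stand pts incl foot
P=W[roi&(W[...,2]>11)&(W[...,2]<17)]
print('foot',cv2.minAreaRect(P[:,:2].astype(np.float32)),len(P))
z=cv2.resize(im0[110:215,220:310],None,fx=6,fy=6,interpolation=cv2.INTER_CUBIC); cv2.imwrite('pics/w2z.png',z[:600])
E
```

```text
blue 975 [nan nan nan] [[nan, nan, nan], [nan, nan, nan]]
tan 1828 [537.7  85.5  96.4] [[506.1, 59.5, 85.5], [569.3, 110.6, 101.9]]
foot 612 [537.8 116.5  13.9] [[483.6, 31.3, 11.8], [590.9, 144.6, 16.3]]
118 551 [546.2 121.2  83.9] [575.2 134.4  88.7] [517.3 108.5  75.1]
((546.301025390625, 121.50443267822266), (13.861432075500488, 57.600502014160156), 76.78949737548828)
180 392 [529.6  52.1  84. ] [559.9  66.4  86.1] [500.4  40.3  82.2]
((530.3637084960938, 52.82012939453125), (13.582916259765625, 58.395843505859375), 76.05264282226562)
roll ((537.8345947265625, 84.29995727539062), (45.769691467285156, 62.35734176635742), 76.16559600830078)
[537.8346463   84.73264893 100.40101974] 102.508261749192
foot ((532.7049560546875, 87.054931640625), (104.92423248291016, 101.10004425048828), 76.01121520996094) 641
```

View pics/w2z.png

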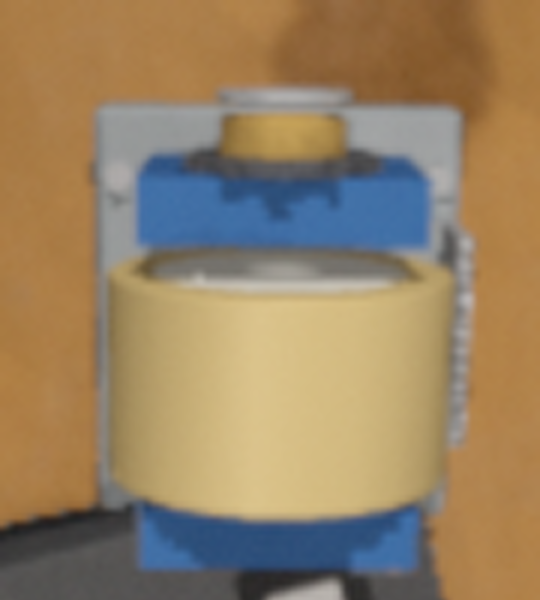

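```bash
python3 - <<'E'
import pickle
from h import *
s,im0,d,m=pickle.load(open('pics/w2.pkl','rb')); W=cloud(d,m,s)
im=im0.astype(int);b,g,r=im[...,0],im[...,1],im[...,2]
v,u=np.indices(r.shape); roi=(u>228)&(u<308)&(v>118)&(v<215)
blue=roi&(b>90)&(r<80)&(b>1.3*g)
for lo,hi in ((118,160),(180,215)):
    k=blue&(v>=lo)&(v<hi)&(W[...,2]>81)&(W[...,2]<88);P=W[k][:,:2]
    for a0 in (1.3334,):
        ax=np.array([np.cos(a0),np.sin(a0)]);lt=np.array([-ax[1],ax[0]])
        t=P@lt; q=P@ax; bins=np.arange(t.min()+2,t.max()-2,2.)
        up=[q[(t>=x)&(t<x+2)].max() for x in bins]; dn=[q[(t>=x)&(t<x+2)].min() for x in bins]
        print(lo,np.polyfit(bins,up,1)[0],np.polyfit(bins,dn,1)[0],t.min(),t.max(),(t.min()+t.max())/2, np.percentile(q,[1,99]))
# washer & rail
k=roi&(v<133)&(W[...,2]>50)&(~blue);P=W[k];print('endstop',len(P),P.mean(0),P[:,2].max())
a0=1.3334;ax=np.array([np.cos(a0),np.sin(a0)]);lt=np.array([-ax[1],ax[0]]); q=P[:,:2]@ax;t=P[:,:2]@lt
print(np.percentile(q,[1,50,99]),[ (round(x),t[abs(q-x)<1.5].min().round(1),t[abs(q-x)<1.5].max().round(1)) for x in np.arange(q.min(),q.max(),3)])
E
python3 -m creep '[{"ax":0,"ay":0,"az":0,"dx":-1.5,"dy":3.5,"dz":0,"gripper":0.2},{"ax":0,"ay":0,"az":0,"dx":-3,"dy":7,"dz":0,"gripper":0.2},{"ax":0,"ay":0,"az":0.04,"dx":-4.5,"dy":10.5,"dz":-1,"gripper":0.2},{"ax":0,"ay":0,"az":0.08,"dx":-6,"dy":14,"dz":-2,"gripper":0.2},{"ax":0,"ay":0,"az":0.08,"dx":-7.5,"dy":17.5,"dz":-3,"gripper":0.2},{"ax":0,"ay":0,"az":0.08,"dx":-9,"dy":21,"dz":-4.5,"gripper":0.2},{"ax":0,"ay":0,"az":0.08,"dx":-10.5,"dy":24.5,"dz":-6,"gripper":0.2},{"ax":0,"ay":0,"az":0.08,"dx":-11.26,"dy":26.63,"dz":-9,"gripper":0.2},{"ax":0,"ay":0,"az":0.08,"dx":-11.26,"dy":26.63,"dz":-11,"gripper":0.2},{"ax":0,"ay":0,"az":0.08,"dx":-11.26,"dy":26.63,"dz":-11,"gripper":0.2},{"ax":0,"ay":0,"az":0.08,"dx":-11.26,"dy":26.63,"dz":-11,"gripper":0.2}]' && python3 shot.py w3 axle_grip
```

```text
118 0.014250274919133249 -0.005641341991034744 -531.2353383607611 -473.6264086726587 -502.43087351670994 [239.65489916 252.85187155]
180 0.00480185095138585 -0.00829291592486983 -532.26764324146 -473.82953590216977 -503.0485895718149 [169.5566707  182.01242229]
endstop 140 [551.18149067 139.15002618  76.04991295] 84.8545016111695
[260.78417695 263.61952795 269.06852496] [(261, np.float64(-515.3), np.float64(-490.6)), (264, np.float64(-515.3), np.float64(-490.6)), (267, np.float64(-516.3), np.float64(-489.3))]
time_s: 5.05
position: [417.0, 347.8, 139.5]
ee_rot: [-3.14, 0.001, 1.421]
force: [0.9, 0.0, -0.6]
width: 56.7
5.05 [416.98131535 347.79709983 139.48735757] [-3.14043516e+00  1.17957336e-03  1.42097933e+00] [ 0.87804312  0.04394656 -0.6329895 ] 56.7446376502476
axle_grip [(0.92, [384.6, 152.7]), (0.76, [261.9, 197.1])]
```

View pics/w3.png

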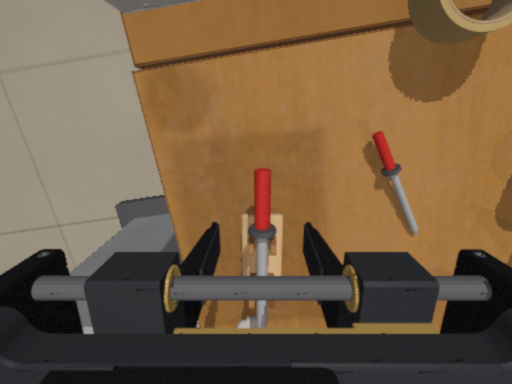

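The wrist picture shows the handle centred between the open fingers (handle column ~262, rows 170–230). Now I check the offset in the tool frame.

```bash
python3 - <<'E'
import pickle
from h import *
s,im,d,m=pickle.load(open('pics/w3.pkl','rb')); W=cloud(d,m,s)
im=im.astype(int);b,g,r=im[...,0],im[...,1],im[...,2]
v,u=np.indices(r.shape)
red=(r>110)&(g<60)&(b<60)&(abs(u-262)<25)&(v<240)
P=W[red]; P=P[P[:,2]>50]
a=1.42;ax=np.array([np.cos(a),np.sin(a)]);lt=np.array([-ax[1],ax[0]]);q=P[:,:2]-s['position'][:2]
t=q@lt;x=q@ax
print(x.min(),x.max(),P[:,2].max())
for c in np.arange(x.min()+5,x.max(),10):
    k=abs(x-c)<4; print(round(c),t[k].min().round(1),t[k].max().round(1),((t[k].min()+t[k].max())/2).round(2))
E
```

```text
-29.88867286121437 29.86612829136914 64.72921490762363
-25 -7.5 6.6 -0.45
-15 -7.4 7.6 0.1
-5 -8.3 7.5 -0.4
5 -8.1 7.4 -0.36
15 -8.1 7.3 -0.38
25 -8.0 6.3 -0.84
```

```bash
python3 -m creep '[{"ax":0,"ay":0,"az":0,"dx":0,"dy":0,"dz":-3,"gripper":0.2},{"ax":0,"ay":0,"az":0,"dx":0,"dy":0,"dz":-6,"gripper":0.2},{"ax":0,"ay":0,"az":0,"dx":0,"dy":0,"dz":-8.5,"gripper":0.2},{"ax":0,"ay":0,"az":0,"dx":0,"dy":0,"dz":-10.35,"gripper":0.2},{"ax":0,"ay":0,"az":0,"dx":0,"dy":0,"dz":-10.35,"gripper":0.2},{"ax":0,"ay":0,"az":0,"dx":0,"dy":0,"dz":-10.35,"gripper":-0.5},{"ax":0,"ay":0,"az":0,"dx":0,"dy":0,"dz":-10.35,"gripper":-1},{"ax":0,"ay":0,"az":0,"dx":0,"dy":0,"dz":-10.35,"gripper":-1},{"ax":0,"ay":0,"az":0,"dx":0,"dy":0,"dz":-10.35,"gripper":-1},{"ax":0,"ay":0,"az":0,"dx":0,"dy":0,"dz":-10.35,"gripper":-1},{"ax":0,"ay":0,"az":0,"dx":0,"dy":0,"dz":-10.35,"gripper":-1}]'; python3 -c "
from rig import bot
s=bot.state();print(s['position'],s['ee_rot'],s['force'],s['moment'],s['width'])"
```

```text
time_s: 6.07
position: [417.8, 347.7, 36.8]
ee_rot: [3.141, -0.001, 1.42]
force: [0.5, -0.6, -0.8]
width: 22.3
[417.7605049  347.74903888  36.78016105] [ 3.14076739e+00 -6.36984462e-04  1.41984550e+00] [ 0.52430303 -0.63133323 -0.76284537] [-0.00654154 -0.05438876  0.02954294] 22.34521634404643
```

```bash
python3 -m creep '[{"ax":0,"ay":0,"az":0,"dx":0,"dy":0,"dz":0,"gripper":-1},{"ax":0,"ay":0,"az":0,"dx":0,"dy":0,"dz":0,"gripper":-1},{"ax":0,"ay":0,"az":0,"dx":0,"dy":0,"dz":0,"gripper":-1},{"ax":0,"ay":0,"az":0,"dx":0,"dy":0,"dz":0,"gripper":-1}]'; python3 -c "
from rig import bot
s=bot.state();print(s['position'],s['ee_rot'],s['force'],s['moment'],s['width'])"
```

```text
time_s: 6.4
position: [417.6, 347.7, 36.2]
ee_rot: [3.141, -0.0, 1.42]
force: [-0.1, 1.4, 0.4]
width: 15.5
[417.62897507 347.68017148  36.21988497] [ 3.14136929e+00 -1.32128734e-04  1.41980506e+00] [-0.05944219  1.36194367  0.36761791] [ 0.05900474 -0.11343263  0.01375017] 15.525152833303482
```

```bash
python3 -m creep '[{"ax":0,"ay":0,"az":0,"dx":0,"dy":0,"dz":1.5,"gripper":-1},{"ax":0,"ay":0,"az":0,"dx":0,"dy":0,"dz":3,"gripper":-1},{"ax":0,"ay":0,"az":0,"dx":0,"dy":0,"dz":5,"gripper":-1},{"ax":0,"ay":0,"az":0,"dx":0,"dy":0,"dz":6,"gripper":-1},{"ax":0,"ay":0,"az":0,"dx":2,"dy":0,"dz":6,"gripper":-1},{"ax":0,"ay":0,"az":-0.02,"dx":5,"dy":0,"dz":6,"gripper":-1},{"ax":0,"ay":0,"az":-0.05,"dx":8,"dy":-0.5,"dz":6,"gripper":-1},{"ax":0,"ay":0,"az":-0.084,"dx":11,"dy":-1,"dz":6,"gripper":-1},{"ax":0,"ay":0,"az":-0.084,"dx":14,"dy":-1.5,"dz":6,"gripper":-1},{"ax":0,"ay":0,"az":-0.084,"dx":16.5,"dy":-2.06,"dz":5,"gripper":-1},{"ax":0,"ay":0,"az":-0.084,"dx":17.8,"dy":-2.06,"dz":3,"gripper":-1},{"ax":0,"ay":0,"az":-0.084,"dx":17.8,"dy":-2.06,"dz":1.5,"gripper":-1},{"ax":0,"ay":0,"az":-0.084,"dx":17.8,"dy":-2.06,"dz":1.5,"gripper":-1},{"ax":0,"ay":0,"az":-0.084,"dx":17.8,"dy":-2.06,"dz":1.5,"gripper":-1},{"ax":0,"ay":0,"az":-0.084,"dx":17.8,"dy":-2.06,"dz":1.5,"gripper":-1}]'; python3 shot.py w4; python3 - <<'E'
from rig import bot
import cv2,numpy as np
print(bot.state()['moment'])
for n in ("top","scene"):
    im,d=bot.camera(n); cv2.imwrite(f"pics/{n}1.png",im); np.save(f"pics/{n}1.npy",d)
im=cv2.imread("pics/scene1.png"); a=cv2.resize(im[140:260,190:350],(800,600),interpolation=cv2.INTER_CUBIC); cv2.imwrite("pics/scene1z.png",a)
im=cv2.imread("pics/top1.png"); a=cv2.resize(im[130:250,200:360],(800,600),interpolation=cv2.INTER_CUBIC); cv2.imwrite("pics/top1z.png",a)
E
```

```text
time_s: 7.65
position: [595.4, 327.3, 51.8]
ee_rot: [3.141, -0.0, 1.336]
force: [-0.1, -0.2, -0.6]
width: 15.1
7.65 [595.42549538 327.25805239  51.81224765] [ 3.14124031e+00 -2.21262767e-04  1.33613736e+00] [-0.07538797 -0.2180675  -0.62368048] 15.12466653062784
[ 0.05053219 -0.04512593  0.03223511]
```

View pics/w4.png

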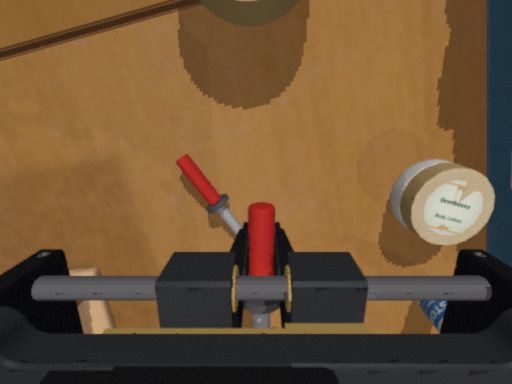

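View pics/scene1z.png

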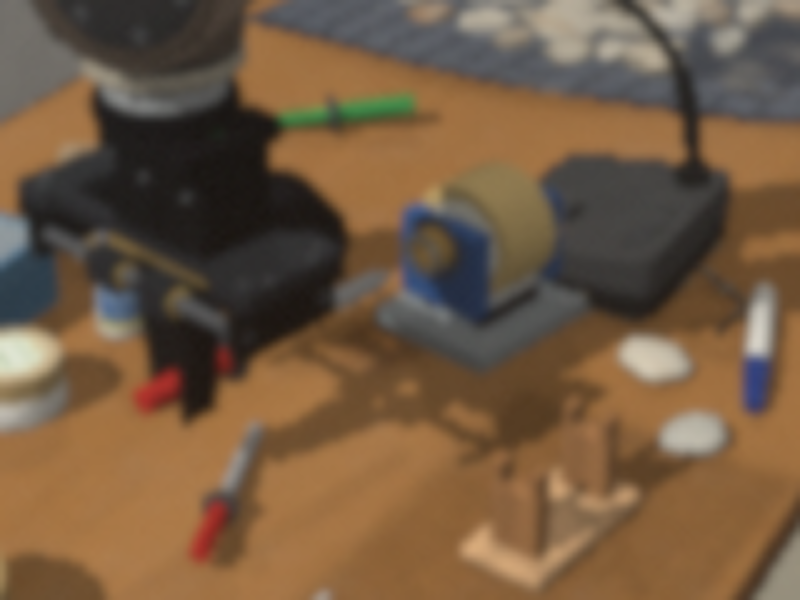

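View pics/top1z.png

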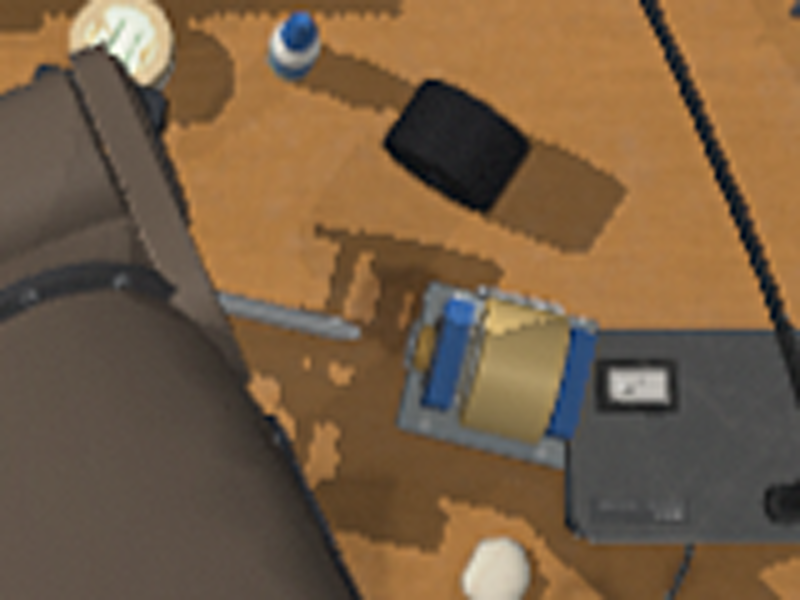

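```bash
python3 - <<'E'
from rig import bot
from h import *
a0=1.336;ax=np.array([np.cos(a0),np.sin(a0)]);lt=np.array([-ax[1],ax[0]]);C=np.array([538.2,86.8])
for n in ("top","scene"):
    m=bot.camera_model(n); im=cv2.imread(f"pics/{n}1.png").astype(int); W=cloud(np.load(f"pics/{n}1.npy"),m)
    b,g,r=im[...,0],im[...,1],im[...,2]
    x=-(W[...,:2]-C)@ax; y=-(W[...,:2]-C)@lt; z=W[...,2]
    gray=(abs(r-b)<30)&(z>50)&(z<90)&(x<-75)&(x>-150)&(abs(y)<25)
    for c in range(-145,-75,8):
        k=gray&(abs(x-c)<4)
        if k.sum()>2: print(n,'rod',c,k.sum(),'y',np.round([y[k].min(),np.median(y[k]),y[k].max()],1),'z',np.round([z[k].min(),np.median(z[k]),z[k].max()],1))
    blue=(b>80)&(r<70)&(b>1.3*g)&(abs(x)<60)&(abs(y)<45)&(z>10)
    for lo,hi in ((-60,-15),(15,60)):
        k=blue&(x>lo)&(x<hi); print(n,'cheek',k.sum(),'x',np.percentile(x[k],[2,50,98]).round(1),'y',np.percentile(y[k],[1,99]).round(1),y[k].min().round(1),y[k].max().round(1),'z',np.percentile(z[k],[2,50,98]).round(1))
    es=(x<-47)&(x>-72)&(abs(y)<25)&(z>45)&(z<95); print(n,'endstop',es.sum(),x[es].min(),np.median(y[es]),y[es].min(),y[es].max(),np.percentile(z[es],[2,50,98]))
    tan=(r>140)&(b<.75*r)&(abs(x)<30)&(z>85)&(abs(y)<40); print('roll',x[tan].min(),x[tan].max(),y[tan].min(),y[tan].max(),z[tan].max())
E
```

```text
top rod -145 11 y [-6.3 -1.   3.6] z [69.6 75.3 79.1]
top rod -137 11 y [-6.9 -1.7  2.4] z [69.8 75.  78.3]
top rod -129 12 y [-7.7 -2.9  3.4] z [69.7 74.5 76.2]
top rod -121 11 y [-6.4 -2.7  3.1] z [70.9 74.7 77. ]
top rod -113 12 y [-7.5 -2.9  2.2] z [71.1 74.8 80.5]
top rod -105 11 y [-7.3 -1.3  3.8] z [68.7 74.3 78.2]
top rod -97 11 y [-7.3 -3.1  2.5] z [72.8 74.6 77.9]
top rod -89 7 y [-5.  -2.5  1.4] z [70.6 71.8 76.3]
top cheek 105 x [-41.5 -35.2 -28.5] y [-31.   26.7] -31.4 27.1 z [73.4 83.8 88.6]
top cheek 108 x [29.1 35.4 41.8] y [-31.8  26.3] -32.1 26.8 z [77.1 84.2 87.9]
top endstop 31 -57.06740273735932 -3.1287443613276773 -14.848348033764555 12.181936395464867 [60.0314855  80.66554874 86.15064888]
roll -19.219173038178656 25.681664751637676 -27.75348711936276 29.50323845830584 105.21158948230436
scene rod -129 8 y [-7.8 -4.7 -1.3] z [69.4 71.7 74.1]
scene rod -121 6 y [-6.7 -5.   1.1] z [67.9 71.8 73.2]
scene rod -113 6 y [-5.5 -3.7 -1.2] z [68.8 72.3 74.2]
scene rod -105 8 y [-6.7 -5.6 -0.7] z [67.5 71.5 74.2]
scene cheek 44 x [-59.6 -42.  -32. ] y [-30.2  20.1] -31.6 20.5 z [31.2 54.9 84.1]Traceback (most recent call last):
  File "<stdin>", line 14, in <module>
    return _quantile_unchecked(
        a, q, axis, out, overwrite_input, method, keepdims, weights)
    return _ureduce(a,
                    func=_quantile_ureduce_func,
    ...<5 lines>...
                    overwrite_input=overwrite_input,
                    method=method)
    r = func(a, **kwargs)
    result = _quantile(arr,
                       quantiles=q,
    ...<2 lines>...
                       out=out,
                       weights=wgt)
    slices_having_nans = np.isnan(arr[-1, ...])
                                  ~~~^^^^^^^^^
IndexError: index -1 is out of bounds for axis 0 with size 0
```

```bash
python3 -m creep '[{"ax":0,"ay":0,"az":0,"dx":-0.233,"dy":-0.973,"dz":0,"gripper":-1},{"ax":0,"ay":0,"az":0,"dx":-0.465,"dy":-1.945,"dz":0,"gripper":-1},{"ax":0,"ay":0,"az":0,"dx":-0.582,"dy":-2.432,"dz":0,"gripper":-1},{"ax":0,"ay":0,"az":0,"dx":-0.698,"dy":-2.918,"dz":0,"gripper":-1},{"ax":0,"ay":0,"az":0,"dx":-0.814,"dy":-3.404,"dz":0,"gripper":-1},{"ax":0,"ay":0,"az":0,"dx":-0.93,"dy":-3.89,"dz":0,"gripper":-1},{"ax":0,"ay":0,"az":0,"dx":-1,"dy":-4.182,"dz":0,"gripper":-1},{"ax":0,"ay":0,"az":0,"dx":-1.07,"dy":-4.474,"dz":0,"gripper":-1},{"ax":0,"ay":0,"az":0,"dx":-1.14,"dy":-4.766,"dz":0,"gripper":-1},{"ax":0,"ay":0,"az":0,"dx":-1.14,"dy":-4.766,"dz":0,"gripper":-1}]'; python3 -c "
from rig import bot
s=bot.state();print(s['position'],s['ee_rot'],s['force'],s['moment'],s['width'])"
```

```text
time_s: 8.63
position: [584.1, 278.9, 51.2]
ee_rot: [-3.142, 0.0, 1.336]
force: [0.8, 0.5, -0.9]
width: 15.6
[584.07406586 278.90793475  51.15229136] [-3.14153566e+00  1.68432098e-04  1.33562628e+00] [ 0.77897186  0.46599528 -0.87395709] [ 0.08996739 -0.01728773 -0.00561049] 15.57334508987903
```

```bash
python3 -m creep '[{"ax":0,"ay":0,"az":0,"dx":-0.07,"dy":-0.292,"dz":0,"gripper":-1},{"ax":0,"ay":0,"az":0,"dx":-0.14,"dy":-0.584,"dz":0,"gripper":-1},{"ax":0,"ay":0,"az":0,"dx":-0.186,"dy":-0.778,"dz":0,"gripper":-1},{"ax":0,"ay":0,"az":0,"dx":-0.186,"dy":-0.778,"dz":0,"gripper":-1}]'; python3 -c "
from rig import bot
s=bot.state();print(s['position'],s['ee_rot'],s['force'],s['moment'],s['width'])"
python3 -m creep '[{"ax":0,"ay":0,"az":0,"dx":-0.07,"dy":-0.292,"dz":0,"gripper":-1},{"ax":0,"ay":0,"az":0,"dx":-0.116,"dy":-0.486,"dz":0,"gripper":-1},{"ax":0,"ay":0,"az":0,"dx":-0.116,"dy":-0.486,"dz":0,"gripper":-1}]'; python3 -c "
from rig import bot
s=bot.state();print(s['position'],s['ee_rot'],s['force'],s['moment'],s['width'])"
```

```text
time_s: 8.97
position: [582.2, 271.2, 51.2]
ee_rot: [3.142, 0.0, 1.336]
force: [-0.5, -0.6, -0.5]
width: 15.4
[582.23993639 271.18714721  51.1662197 ] [3.14159125e+00 1.41463880e-04 1.33563771e+00] [-0.46263518 -0.56390419 -0.54814412] [-0.01709478 -0.09929034  0.0152171 ] 15.4042143416071
time_s: 9.22
position: [581.1, 266.3, 51.1]
ee_rot: [-3.142, 0.0, 1.336]
force: [0.2, -0.6, -0.8]
width: 15.2
[581.06214664 266.30904597  51.14466109] [-3.14153605e+00  1.63388852e-04  1.33559106e+00] [ 0.2227955  -0.55453219 -0.79479039] [-0.02735629 -0.10544431  0.08241328] 15.190792818264399
```

```bash
python3 -m creep '[{"ax":0,"ay":0,"az":0,"dx":0,"dy":0,"dz":-0.05,"gripper":-1},{"ax":0,"ay":0,"az":0,"dx":-0.047,"dy":-0.195,"dz":-0.05,"gripper":-1},{"ax":0,"ay":0,"az":0,"dx":-0.093,"dy":-0.389,"dz":-0.05,"gripper":-1},{"ax":0,"ay":0,"az":0,"dx":-0.14,"dy":-0.584,"dz":-0.05,"gripper":-1},{"ax":0,"ay":0,"az":0,"dx":-0.186,"dy":-0.778,"dz":-0.05,"gripper":-1}]'; python3 -c "
from rig import bot
s=bot.state();print(s['position'],s['ee_rot'],s['force'],s['moment'],s['width'])"
python3 -m creep '[{"ax":0,"ay":0,"az":0,"dx":-0.047,"dy":-0.195,"dz":0,"gripper":-1},{"ax":0,"ay":0,"az":0,"dx":-0.093,"dy":-0.389,"dz":0,"gripper":-1},{"ax":0,"ay":0,"az":0,"dx":-0.14,"dy":-0.584,"dz":0,"gripper":-1}]'; python3 -c "
from rig import bot
s=bot.state();print(s['position'],s['ee_rot'],s['force'],s['moment'],s['width'])"
```

```text
time_s: 9.63
position: [579.3, 258.8, 50.7]
ee_rot: [3.141, -0.0, 1.336]
force: [1.5, 1.2, -1.1]
width: 15.5
[579.31850623 258.78256867  50.67603145] [ 3.14133994e+00 -1.51675919e-04  1.33580520e+00] [ 1.54192231  1.1545369  -1.10231588] [ 0.21148331 -0.17005524  0.04584223] 15.485227736309747
time_s: 9.88
position: [577.9, 253.0, 50.7]
ee_rot: [3.141, -0.0, 1.336]
force: [0.6, 3.6, -0.6]
width: 15.5
[577.92034982 252.95374759  50.70905501] [ 3.14132991e+00 -2.00187332e-04  1.33574378e+00] [ 0.55531674  3.62278016 -0.56133228] [ 0.52126237 -0.23326399  0.03784506] 15.471272209939956
```

```bash
python3 -m creep '[{"ax":0,"ay":0,"az":0,"dx":-0.047,"dy":-0.195,"dz":0,"gripper":-1},{"ax":0,"ay":0,"az":0,"dx":-0.093,"dy":-0.389,"dz":0,"gripper":-1},{"ax":0,"ay":0,"az":0,"dx":-0.14,"dy":-0.584,"dz":0,"gripper":-1},{"ax":0,"ay":0,"az":0,"dx":-0.14,"dy":-0.584,"dz":0,"gripper":-1}]'; python3 - <<'E'
from rig import bot
from h import *
s=bot.state();print(s['position'],s['ee_rot'],s['force'],s['moment'],s['width'])
for n in ("top","scene"):
    im,d=bot.camera(n); cv2.imwrite(f"pics/{n}2.png",im); np.save(f"pics/{n}2.npy",d)
z=[cv2.resize(cv2.imread(f"pics/scene{i}.png")[160:220,250:330],(400,300),interpolation=cv2.INTER_CUBIC) for i in (0,2)]
z+=[cv2.resize(cv2.imread(f"pics/top{i}.png")[175:235,260:340],(400,300),interpolation=cv2.INTER_CUBIC) for i in (0,2)]
cv2.imwrite('pics/cmp2.png',np.vstack([np.hstack(z[:2]),np.hstack(z[2:])]))
a0=1.336;ax=np.array([np.cos(a0),np.sin(a0)]);lt=np.array([-ax[1],ax[0]]);C=np.array([538.2,86.8])
m=bot.camera_model('top')
for i in (0,1,2):
    W=cloud(np.load(f"pics/top{i}.npy"),m);x=-(W[...,:2]-C)@ax; y=-(W[...,:2]-C)@lt; zz=W[...,2]
    k=(abs(x)<35)&(abs(y)<6)&(zz>95); print(i,k.sum(),np.median(zz[k]),x[k].min(),x[k].max())
E
```

```text
time_s: 10.22
position: [576.4, 246.9, 50.7]
ee_rot: [3.142, 0.0, 1.336]
force: [0.6, 0.4, -1.1]
width: 14.9
[576.42905956 246.92408119  50.70863463] [3.14150600e+00 9.52900133e-05 1.33573356e+00] [ 0.63185987  0.43618803 -1.10244381] [ 0.15677868 -0.18973005  0.07860842] 14.901111260863916
0 74 100.54833845118401 -18.864633146626186 26.515182890494337
1 76 100.78695629847329 -18.737595108282846 26.18268621613004
2 75 101.91081016157466 -15.470323096634619 29.73145609042433
```

View pics/cmp2.png

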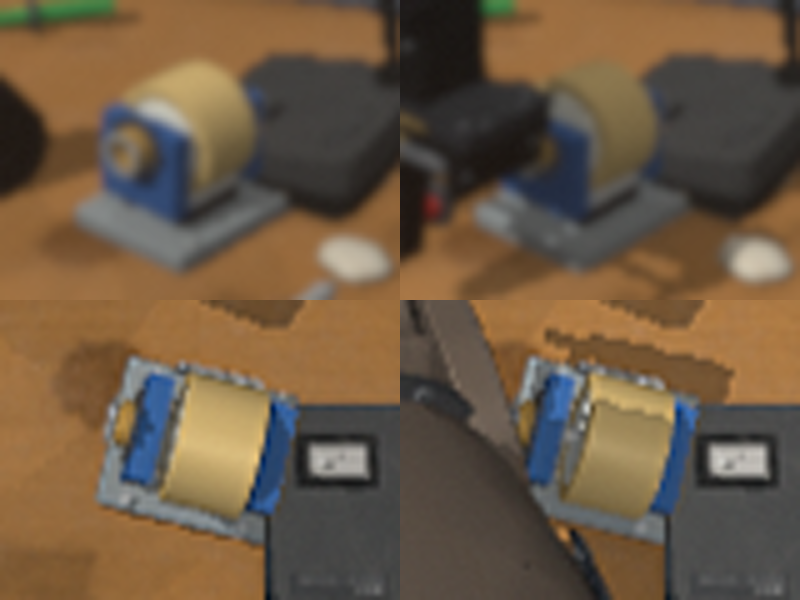

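```bash
python3 -m creep '[{"ax":0,"ay":0,"az":0,"dx":-0.093,"dy":-0.389,"dz":0,"gripper":-1},{"ax":0,"ay":0,"az":0,"dx":-0.186,"dy":-0.778,"dz":0,"gripper":-1},{"ax":0,"ay":0,"az":0,"dx":-0.279,"dy":-1.167,"dz":0,"gripper":-1},{"ax":0,"ay":0,"az":0,"dx":-0.372,"dy":-1.556,"dz":0,"gripper":-1},{"ax":0,"ay":0,"az":0,"dx":-0.465,"dy":-1.945,"dz":0,"gripper":-1}]'; python3 -c "
from rig import bot
s=bot.state();print(s['position'],s['ee_rot'],s['force'],s['moment'],s['width'])"
python3 -m creep '[{"ax":0,"ay":0,"az":0,"dx":-0.07,"dy":-0.292,"dz":0,"gripper":-1},{"ax":0,"ay":0,"az":0,"dx":-0.14,"dy":-0.584,"dz":0,"gripper":-1},{"ax":0,"ay":0,"az":0,"dx":-0.186,"dy":-0.778,"dz":0,"gripper":-1},{"ax":0,"ay":0,"az":0,"dx":-0.233,"dy":-0.973,"dz":0,"gripper":-1}]'; python3 -c "
from rig import bot
s=bot.state();print(s['position'],s['ee_rot'],s['force'],s['moment'],s['width'])"
```

```text
time_s: 10.73
position: [572.0, 227.6, 50.8]
ee_rot: [3.141, -0.001, 1.336]
force: [0.8, 4.9, 1.2]
width: 15.2
[571.95206325 227.60807333  50.82207263] [ 3.14101019e+00 -6.06347589e-04  1.33560030e+00] [0.83011958 4.90160465 1.1658437 ] [ 0.96494261 -0.36473415  0.06291676] 15.166992110915853
time_s: 11.07
position: [569.8, 218.1, 51.0]
ee_rot: [3.141, -0.001, 1.335]
force: [1.9, 5.3, 0.7]
width: 15.1
[569.81975574 218.08334033  50.98511398] [ 3.14058179e+00 -9.93773014e-04  1.33543311e+00] [1.87543576 5.3020781  0.69557113] [ 1.05133352 -0.44797274  0.02535728] 15.102701664331045
```

```bash
python3 -m creep '[{"ax":0,"ay":0,"az":0,"dx":-0.047,"dy":-0.195,"dz":0,"gripper":-1},{"ax":0,"ay":0,"az":0,"dx":-0.093,"dy":-0.389,"dz":0,"gripper":-1},{"ax":0,"ay":0,"az":0,"dx":-0.093,"dy":-0.389,"dz":0,"gripper":-1}]'; python3 -c "
from rig import bot
s=bot.state();print(s['position'],s['ee_rot'],s['force'],s['moment'],s['width'])"
python3 -m creep '[{"ax":0,"ay":0,"az":0,"dx":-0.047,"dy":-0.195,"dz":0,"gripper":-1},{"ax":0,"ay":0,"az":0,"dx":-0.093,"dy":-0.389,"dz":0,"gripper":-1},{"ax":0,"ay":0,"az":0,"dx":-0.093,"dy":-0.389,"dz":0,"gripper":-1}]'; python3 -c "
from rig import bot
s=bot.state();print(s['position'],s['ee_rot'],s['force'],s['moment'],s['width'])"
```

```text
time_s: 11.32
position: [568.7, 213.9, 50.9]
ee_rot: [3.141, -0.0, 1.335]
force: [1.4, 3.0, 0.4]
width: 15.3
[568.74221933 213.86944267  50.93557618] [ 3.14088630e+00 -4.71325462e-04  1.33548639e+00] [1.37717015 3.0352237  0.40757779] [ 0.50318712 -0.35742421  0.00536515] 15.293058627732126
time_s: 11.57
position: [567.8, 210.1, 50.9]
ee_rot: [3.141, -0.0, 1.336]
force: [1.5, 2.5, 0.6]
width: 15.3
[567.76072183 210.05396     50.85147251] [ 3.14104588e+00 -2.87692596e-04  1.33568387e+00] [1.54132632 2.46321459 0.60446152] [ 0.52350904 -0.29107548  0.08397645] 15.296357009839214
```

```bash
python3 -m creep '[{"ax":0,"ay":0,"az":0,"dx":-0.03,"dy":-0.195,"dz":0,"gripper":-1},{"ax":0,"ay":0,"az":0,"dx":-0.063,"dy":-0.389,"dz":0,"gripper":-1},{"ax":0,"ay":0,"az":0,"dx":-0.063,"dy":-0.389,"dz":0,"gripper":-1}]'; python3 -c "
from rig import bot
s=bot.state();print(s['position'],s['ee_rot'],s['force'],s['moment'],s['width'])"
python3 -m creep '[{"ax":0,"ay":0,"az":0,"dx":-0.047,"dy":-0.195,"dz":0,"gripper":-1},{"ax":0,"ay":0,"az":0,"dx":-0.093,"dy":-0.389,"dz":0,"gripper":-1},{"ax":0,"ay":0,"az":0,"dx":-0.14,"dy":-0.584,"dz":0,"gripper":-1}]'; python3 -c "
from rig import bot
s=bot.state();print(s['position'],s['ee_rot'],s['force'],s['moment'],s['width'])"
```

```text
time_s: 11.82
position: [567.1, 206.2, 50.8]
ee_rot: [3.141, -0.0, 1.336]
force: [0.4, 2.0, 1.0]
width: 15.0
[567.05451684 206.17619633  50.788246  ] [ 3.14135132e+00 -1.33252354e-04  1.33557137e+00] [0.39073062 2.03655418 0.98872264] [ 0.5462339  -0.32781587 -0.02012076] 15.024499732000967
time_s: 12.07
position: [565.6, 200.6, 50.6]
ee_rot: [3.142, -0.0, 1.336]
force: [1.9, 5.0, -1.0]
width: 15.3
[565.57063199 200.63804715  50.6245206 ] [ 3.14153810e+00 -2.01445744e-04  1.33573970e+00] [ 1.87514745  4.99434504 -0.96639746] [ 0.88286113 -0.353066   -0.01943983] 15.277744733732728
```

```bash
python3 -m creep '[{"ax":0,"ay":0,"az":0,"dx":-0.047,"dy":-0.195,"dz":0,"gripper":-1},{"ax":0,"ay":0,"az":0,"dx":-0.093,"dy":-0.389,"dz":0,"gripper":-1},{"ax":0,"ay":0,"az":0,"dx":-0.14,"dy":-0.584,"dz":0,"gripper":-1},{"ax":0,"ay":0,"az":0,"dx":-0.186,"dy":-0.778,"dz":0,"gripper":-1}]'; python3 -c "
from rig import bot
s=bot.state();print(s['position'],s['ee_rot'],s['force'],s['moment'],s['width'])"
python3 -m creep '[{"ax":0,"ay":0,"az":0,"dx":-0.023,"dy":-0.097,"dz":0,"gripper":-1},{"ax":0,"ay":0,"az":0,"dx":-0.047,"dy":-0.195,"dz":0,"gripper":-1},{"ax":0,"ay":0,"az":0,"dx":-0.07,"dy":-0.292,"dz":0,"gripper":-1}]'; python3 -c "
from rig import bot
s=bot.state();print(s['position'],s['ee_rot'],s['force'],s['moment'],s['width'])"
python3 -m creep '[{"ax":0,"ay":0,"az":0,"dx":-0.023,"dy":-0.097,"dz":0,"gripper":-1},{"ax":0,"ay":0,"az":0,"dx":-0.047,"dy":-0.195,"dz":0,"gripper":-1},{"ax":0,"ay":0,"az":0,"dx":-0.07,"dy":-0.292,"dz":0,"gripper":-1}]'; python3 -c "
from rig import bot
s=bot.state();print(s['position'],s['ee_rot'],s['force'],s['moment'],s['width'])"
```

```text
time_s: 12.4
position: [563.7, 192.8, 50.6]
ee_rot: [-3.142, -0.0, 1.336]
force: [1.6, 4.3, -0.1]
width: 15.5
[563.67690246 192.78919356  50.6101503 ] [-3.14154380e+00 -1.35085103e-04  1.33564430e+00] [ 1.59904084  4.26660749 -0.11317562] [ 0.87078986 -0.2722624  -0.06180179] 15.462995454355186
time_s: 12.65
position: [563.0, 189.9, 50.6]
ee_rot: [-3.141, -0.0, 1.336]
force: [0.6, 5.2, -0.4]
width: 15.1
[562.96081003 189.87620304  50.58881447] [-3.14147095e+00 -5.13213571e-05  1.33561333e+00] [ 0.55840605  5.16316599 -0.40312821] [ 0.91588605 -0.31044828 -0.05149126] 15.057553757092833
time_s: 12.9
position: [562.3, 187.0, 50.6]
ee_rot: [-3.141, -0.0, 1.336]
force: [2.2, 4.8, -0.5]
width: 15.2
[562.25951745 186.99397053  50.58796549] [-3.14146935e+00 -7.13267870e-05  1.33565602e+00] [ 2.19230792  4.80746958 -0.53793698] [ 0.84359569 -0.28106761 -0.02401465] 15.24825043985396
```

```bash
cat > st.py <<'E'
from rig import bot
import numpy as np
s=bot.state();p=s['position'];f=s['force'];ax=np.array([.2326,.9726]);C=np.array([538.2,86.8])
print('t %.2f origin_x %.2f z %.2f axial F %.2f lat %.2f fz %.2f Mx %.2f w %.1f'%(s['time_s'],-(p[:2]-C)@ax+36,p[2],f[:2]@ax,f[0]*.9726-f[1]*.2326,f[2],s['moment'][0],s['width']))
E
python3 -m creep '[{"ax":0,"ay":0,"az":0,"dx":-0.023,"dy":-0.097,"dz":0,"gripper":-1},{"ax":0,"ay":0,"az":0,"dx":-0.047,"dy":-0.195,"dz":0,"gripper":-1}]'>/dev/null; python3 st.py
python3 -m creep '[{"ax":0,"ay":0,"az":0,"dx":-0.023,"dy":-0.097,"dz":0,"gripper":-1},{"ax":0,"ay":0,"az":0,"dx":-0.047,"dy":-0.195,"dz":0,"gripper":-1}]'>/dev/null; python3 st.py
```

```text
t 13.07 origin_x -65.03 z 50.57 axial F 5.49 lat 0.96 fz -0.34 Mx 0.88 w 15.3
t 13.23 origin_x -63.04 z 50.57 axial F 5.52 lat -0.38 fz -0.26 Mx 0.91 w 15.2
```

```bash
python3 shot.py w5 >/dev/null; python3 - <<'E'
import cv2
im=cv2.imread('pics/w5.png'); cv2.imwrite('pics/w5z.png',cv2.resize(im[150:384,160:360],(512,600),interpolation=cv2.INTER_CUBIC))
from rig import bot
im,d=bot.camera('scene'); cv2.imwrite('pics/s3.png',cv2.resize(im[150:230,230:330],(750,600),interpolation=cv2.INTER_CUBIC))
E
```

```text
(no output)
```

View pics/w5z.png

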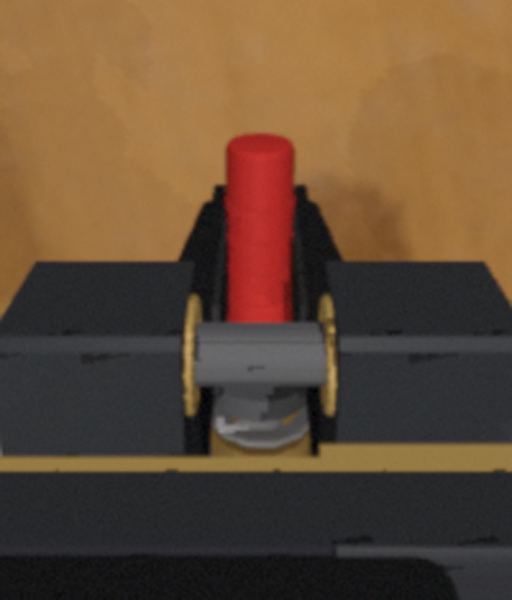

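View pics/s3.png

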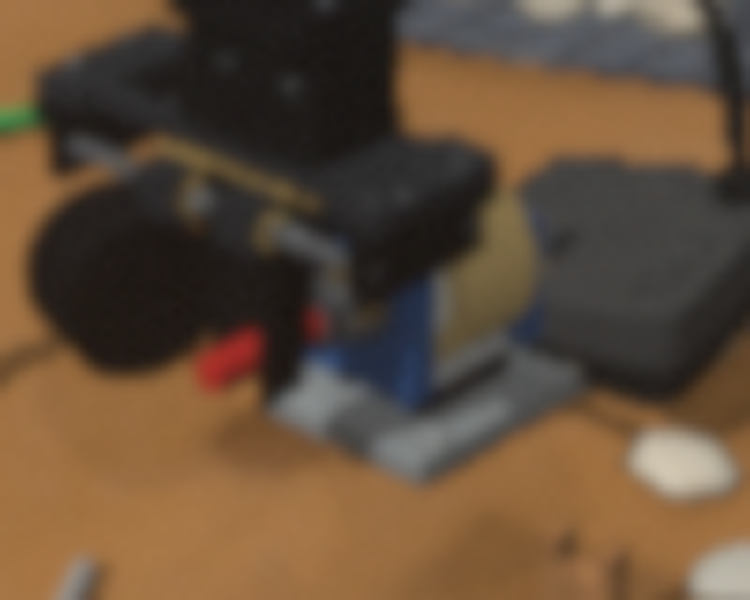

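```bash
for i in 1; do python3 -m creep '[{"ax":0,"ay":0,"az":0,"dx":-0.023,"dy":-0.097,"dz":0,"gripper":-1},{"ax":0,"ay":0,"az":0,"dx":-0.023,"dy":-0.097,"dz":0,"gripper":-1}]'>/dev/null; python3 st.py
python3 -m creep '[{"ax":0,"ay":0,"az":0,"dx":-0.023,"dy":-0.097,"dz":0,"gripper":-1},{"ax":0,"ay":0,"az":0,"dx":-0.023,"dy":-0.097,"dz":0,"gripper":-1}]'>/dev/null; python3 st.py; done
```

```text
t 13.50 origin_x -61.86 z 50.62 axial F 3.42 lat 0.48 fz -0.14 Mx 0.61 w 15.6
t 13.67 origin_x -60.84 z 50.59 axial F 3.73 lat -0.41 fz -0.65 Mx 0.63 w 15.0
```

```bash
python3 -m creep '[{"ax":0,"ay":0,"az":0,"dx":-0.023,"dy":-0.097,"dz":0,"gripper":-1},{"ax":0,"ay":0,"az":0,"dx":-0.023,"dy":-0.097,"dz":0,"gripper":-1}]'>/dev/null; python3 st.py
python3 -m creep '[{"ax":0,"ay":0,"az":0,"dx":-0.023,"dy":-0.097,"dz":0,"gripper":-1},{"ax":0,"ay":0,"az":0,"dx":-0.023,"dy":-0.097,"dz":0,"gripper":-1}]'>/dev/null; python3 st.py
```

```text
t 13.83 origin_x -59.84 z 50.63 axial F 3.00 lat -0.87 fz -0.68 Mx 0.58 w 15.0
t 14.00 origin_x -58.81 z 50.63 axial F 3.52 lat -0.19 fz -1.22 Mx 0.46 w 15.1
```

```bash
python3 -m creep '[{"ax":0,"ay":0,"az":0,"dx":-0.023,"dy":-0.097,"dz":0,"gripper":-1},{"ax":0,"ay":0,"az":0,"dx":-0.023,"dy":-0.097,"dz":0,"gripper":-1}]'>/dev/null; python3 st.py
python3 -m creep '[{"ax":0,"ay":0,"az":0,"dx":-0.023,"dy":-0.097,"dz":0,"gripper":-1},{"ax":0,"ay":0,"az":0,"dx":-0.023,"dy":-0.097,"dz":0,"gripper":-1}]'>/dev/null; python3 st.py
```

```text
t 14.17 origin_x -57.85 z 50.62 axial F 2.85 lat -0.67 fz -0.67 Mx 0.50 w 15.4
t 14.33 origin_x -56.87 z 50.62 axial F 2.72 lat 0.42 fz -1.50 Mx 0.55 w 15.4
```

```bash
python3 -m creep '[{"ax":0,"ay":0,"az":0,"dx":-0.023,"dy":-0.097,"dz":0,"gripper":-1},{"ax":0,"ay":0,"az":0,"dx":-0.023,"dy":-0.097,"dz":0,"gripper":-1}]'>/dev/null; python3 st.py
```

```text
t 14.50 origin_x -55.89 z 50.65 axial F 2.95 lat -0.67 fz -1.00 Mx 0.57 w 15.1
```

```bash
python3 -m creep '[{"ax":0,"ay":0,"az":0,"dx":-0.023,"dy":-0.097,"dz":0,"gripper":-1},{"ax":0,"ay":0,"az":0,"dx":-0.023,"dy":-0.097,"dz":0,"gripper":-1}]'>/dev/null; python3 st.py
```

```text
t 14.67 origin_x -55.03 z 50.67 axial F 5.62 lat -0.91 fz -1.77 Mx 0.83 w 15.0
```

```bash
python3 -m creep '[{"ax":0,"ay":0,"az":0,"dx":-0.023,"dy":-0.097,"dz":0,"gripper":-1},{"ax":0,"ay":0,"az":0,"dx":-0.023,"dy":-0.097,"dz":0,"gripper":-1}]'>/dev/null; python3 st.py
```

```text
t 14.83 origin_x -54.39 z 50.67 axial F 7.06 lat -1.35 fz -1.67 Mx 1.20 w 15.7
```

```bash
python3 -m creep '[{"ax":0,"ay":0,"az":0,"dx":-0.016,"dy":-0.068,"dz":0,"gripper":-1},{"ax":0,"ay":0,"az":0,"dx":-0.016,"dy":-0.068,"dz":0,"gripper":-1}]'>/dev/null; python3 st.py
```

```text
t 15.00 origin_x -54.02 z 50.68 axial F 9.48 lat -0.80 fz -2.24 Mx 1.61 w 15.5
```

```bash
python3 -m creep '[{"ax":0,"ay":0,"az":0,"dx":0,"dy":0,"dz":0,"gripper":-1},{"ax":0,"ay":0,"az":0,"dx":0,"dy":0,"dz":0,"gripper":-1},{"ax":0,"ay":0,"az":0,"dx":0,"dy":0,"dz":0,"gripper":-1}]'>/dev/null; python3 st.py; python3 shot.py w6;  python3 - <<'E'
import cv2,numpy as np
im=cv2.imread('pics/w6.png'); a=cv2.resize(im[150:384,160:360],(512,600),interpolation=cv2.INTER_CUBIC)
from rig import bot
im,d=bot.camera('top'); cv2.imwrite('pics/t6.png',im)
b=cv2.resize(im[165:235,255:345],(280,218),interpolation=cv2.INTER_CUBIC); c=np.zeros((600,280,3),np.uint8);c[:218]=b
im,d=bot.camera('scene'); c[300:524]=cv2.resize(im[150:230,230:330],(280,224),interpolation=cv2.INTER_CUBIC)
cv2.imwrite('pics/c6.png',np.hstack([a,c]))
E
```

```text
t 15.25 origin_x -54.02 z 50.69 axial F 9.84 lat 0.22 fz -2.44 Mx 1.58 w 15.4
15.25 [559.42418012 174.28156689  50.68635882] [ 3.14095892e+00 -1.05061341e-03  1.33558717e+00] [ 2.50362343  9.52214352 -2.43992289] 15.438522324372096
```

View pics/c6.png

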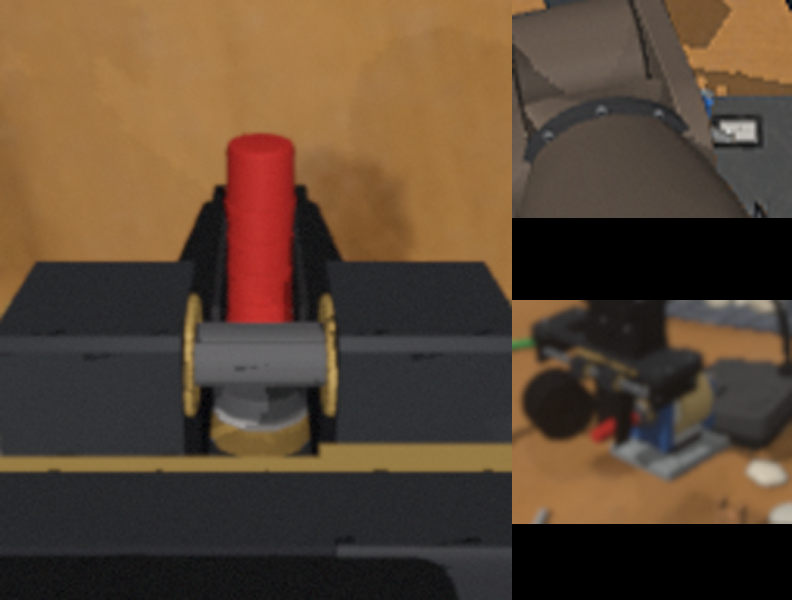

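```bash
python3 -m creep '[{"ax":0,"ay":0,"az":0,"dx":0,"dy":0,"dz":0,"gripper":-0.4},{"ax":0,"ay":0,"az":0,"dx":0,"dy":0,"dz":0,"gripper":-0.2},{"ax":0,"ay":0,"az":0,"dx":0,"dy":0,"dz":0,"gripper":0},{"ax":0,"ay":0,"az":0,"dx":0,"dy":0,"dz":0,"gripper":0},{"ax":0,"ay":0,"az":0,"dx":0,"dy":0,"dz":0,"gripper":0},{"ax":0,"ay":0,"az":0,"dx":0,"dy":0,"dz":0,"gripper":0},{"ax":0,"ay":0,"az":0,"dx":0,"dy":0,"dz":0,"gripper":0}]'; python3 st.py
```

```text
time_s: 15.98
position: [559.2, 173.5, 50.7]
ee_rot: [-3.142, 0.0, 1.336]
force: [1.0, -0.8, 0.6]
width: 47.0
t 15.98 origin_x -53.20 z 50.66 axial F -0.55 lat 1.17 fz 0.62 Mx 0.02 w 47.0
```

```bash
python3 -m creep '[{"ax":0,"ay":0,"az":0,"dx":0,"dy":0,"dz":1,"gripper":0},{"ax":0,"ay":0,"az":0,"dx":0,"dy":0,"dz":3,"gripper":0},{"ax":0,"ay":0,"az":0,"dx":0,"dy":0,"dz":6,"gripper":0},{"ax":0,"ay":0,"az":0,"dx":0,"dy":0,"dz":9,"gripper":0},{"ax":0,"ay":0,"az":0,"dx":0,"dy":0,"dz":12,"gripper":0},{"ax":0,"ay":0,"az":0,"dx":0,"dy":0,"dz":15,"gripper":0},{"ax":0,"ay":0,"az":0,"dx":-0.5,"dy":-3,"dz":18,"gripper":0},{"ax":0,"ay":0,"az":0,"dx":-1,"dy":-6,"dz":20,"gripper":0},{"ax":0,"ay":0,"az":0,"dx":-1,"dy":-6,"dz":20,"gripper":0},{"ax":0,"ay":0,"az":0,"dx":-1,"dy":-6,"dz":20,"gripper":0}]'; python3 shot.py w7; python3 - <<'E'
import cv2,numpy as np
im=cv2.imread('pics/w7.png'); a=im[0:384,128:384]; a=cv2.resize(a,(400,600),interpolation=cv2.INTER_CUBIC)
from rig import bot
im,d=bot.camera('top'); cv2.imwrite('pics/t7.png',im);np.save('pics/t7.npy',d)
b=cv2.resize(im[165:235,255:345],(400,300),interpolation=cv2.INTER_CUBIC)
im,d=bot.camera('scene');cv2.imwrite('pics/s7.png',im)
c=cv2.resize(im[155:230,230:330],(400,300),interpolation=cv2.INTER_CUBIC)
cv2.imwrite('pics/c7.png',np.hstack([a,np.vstack([b,c])]))
E
```

```text
time_s: 16.82
position: [549.3, 112.7, 252.6]
ee_rot: [3.139, -0.001, 1.334]
force: [1.1, 0.6, 0.1]
width: 47.7
16.8167 [549.28813382 112.65818678 252.60027522] [ 3.13865385e+00 -9.43738128e-04  1.33384395e+00] [1.07095941 0.60245438 0.10979377] 47.67643384495169
```

View pics/c7.png

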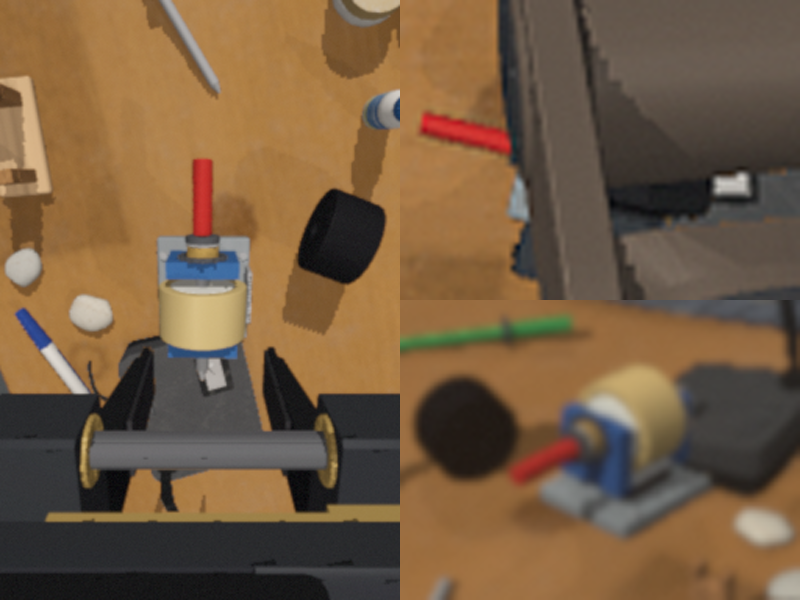

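```bash
python3 - <<'E'
import pickle
from h import *
a0=1.336;ax=np.array([np.cos(a0),np.sin(a0)]);lt=np.array([-ax[1],ax[0]]);C=np.array([538.2,86.8])
for n in ('w2','w7'):
    s,im0,d,m=pickle.load(open(f'pics/{n}.pkl','rb')); W=cloud(d,m,s)
    x=-(W[...,:2]-C)@ax; y=-(W[...,:2]-C)@lt; z=W[...,2]
    k=(abs(x)<32)&(abs(y)<5)&(z>95); print(n,'roll',np.median(z[k]),z[k].max(),x[k].min(),x[k].max())
    im=im0.astype(int); red=(im[...,2]>110)&(im[...,1]<60)&(im[...,0]<60)&(abs(y)<30)&(x<-50)&(x>-140)
    if red.sum(): 
        print('handle x',x[red].min(),x[red].max(),'z',np.percentile(z[red],[50,98]))
        for c in (-115,-100,-85,-70): 
            q=red&(abs(x-c)<6); 
            if q.any(): print(c,y[q].min(),y[q].max(),z[q].max())
    else: print('no red')
z=cv2.resize(im0[100:240,215:300],None,fx=4,fy=4,interpolation=cv2.INTER_CUBIC); cv2.imwrite('pics/w7z.png',z)
E
```

```text
w2 roll 363.32293648096913 375.19004451870705 -22.80891650921245 25.3956331438963
no red
w7 roll 104.04888708805197 105.79165648755742 -19.441381728068308 25.470679779443525
handle x -120.75395834074259 -62.33480799233077 z [75.88637856 77.95549954]
-115 -5.9699901020007 6.312940503463229 78.2626715298403
-100 -6.208331227906772 7.5244760782070435 78.17717237911211
-85 -6.327920784155239 7.526019643304981 78.75122914947087
-70 -6.548715425050895 7.5193565636295965 77.8219036840394
```

View pics/w7z.png

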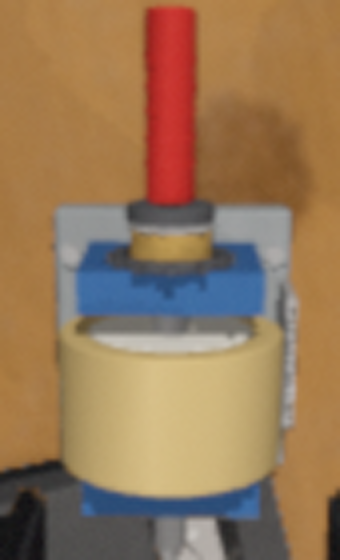

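```bash
python3 -m creep '[{"ax":0,"ay":0,"az":0,"dx":0,"dy":0,"dz":0,"gripper":0},{"ax":0,"ay":0,"az":0,"dx":0,"dy":0,"dz":0,"gripper":0},{"ax":0,"ay":0,"az":0,"dx":0,"dy":0,"dz":0,"gripper":0}]'; python3 -c "
from rig import bot
print(bot.hand_in())"
```

```text
time_s: 17.22
position: [549.1, 114.1, 250.0]
ee_rot: [-3.141, 0.0, 1.337]
force: [1.3, 0.0, -0.7]
width: 47.6
the job is handed in; nothing more can be done
None
```

I took the large red-handled axle from its rest and threaded it through the near cheek, the roll and the far cheek, then released it with the collar on the end stop. I handed the job in at about 17 s; no verdict was reported.

**End stop:** Drag was about 3–5 N on the way in. The resistance turned hard with the collar at stand x ≈ −55 to −54 mm. I leaned on it for about 0.25 s at about 9.8 N total; less the drag, I estimate about 6.5 N on the stop.

**Last checks after letting go (wrist camera):**
- **Axle:** the collar sits on the closed washer at stand x ≈ −54.8 mm, and the handle is level and within about 1 mm of the bore line.
- **Roll:** it hangs about 2–3 mm higher than it lay, about 3 mm towards the far cheek from centre, so inside the 8 mm limit.
- **Gripper:** it is open and about 0.2 m above the axle, touching nothing.

**What disagreed or was not checked:**
- **Cheek height:** the cheek tops measured about 84 mm high against the stated 98 mm. The roll's height fitted bores at 70 mm, so I used that.
- **Handle height:** camera heights for the handle read 1–2 mm high.
- **Washer contact:** the collar's force on the washer after release could only be judged by eye.
- **Bystanders:** I did not re-measure them; the arm passed none of them closely.

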